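Turn the supplies carousel to bring the brushes to the front

TASK

Push the carousel round by its rim, with the fingertips, until the pot of brushes stands at the front, with the arrow on the fixed foot pointing straight at the middle of the pot. Turn it gently so that everything stays standing where it is on the disc: do not touch or lift the pot or the other containers, do not take a lug between the fingers, and leave the things lying on the bench alone. Leave the carousel standing still.

Things in the scene. Friction and masses are not known exactly. Their poses are not given: they have to be found in the camera images.
- carousel: The carousel's grey foot, fixed to the bench: a round plate 170 mm across and 16 mm high with a flat black spade-tipped arrow (60 mm wide, 8 mm high) lying on the bench, pointing out from under the disc to the front. Origin: on the bench, on the axis of the disc. The arrow points along the foot's own -x axis and its point is 214 mm from the axis. The arrow points within 0.7 rad of -x.
- disc (a joint): Angle of the disc (rad), growing anticlockwise seen from above; free to turn over a full turn either way. Plain plywood, 230 mm across, flat top 37 mm above the bench. Six upright lugs stand on short arms round its rim, to be pushed sideways (along the rim) with a fingertip. The bearing drags (about 1 N at the rim), so it stays where it is left.
- lug0 (a point): Lug 0 of the six on the rim (upright, round, 18 mm across, 145 mm from the disc's axis, 25 to 65 mm above the bench): point on its axis 51 mm above the bench, 14 mm below its top. The numbers run anticlockwise seen from above, 60 degrees apart.
- lug1 (a point): Lug 1 of the six on the rim (upright, round, 18 mm across, 145 mm from the disc's axis, 25 to 65 mm above the bench): point on its axis 51 mm above the bench, 14 mm below its top. The numbers run anticlockwise seen from above, 60 degrees apart.
- lug2 (a point): Lug 2 of the six on the rim (upright, round, 18 mm across, 145 mm from the disc's axis, 25 to 65 mm above the bench): point on its axis 51 mm above the bench, 14 mm below its top. The numbers run anticlockwise seen from above, 60 degrees apart.
- lug3 (a point): Lug 3 of the six on the rim (upright, round, 18 mm across, 145 mm from the disc's axis, 25 to 65 mm above the bench): point on its axis 51 mm above the bench, 14 mm below its top. The numbers run anticlockwise seen from above, 60 degrees apart.
- lug4 (a point): Lug 4 of the six on the rim (upright, round, 18 mm across, 145 mm from the disc's axis, 25 to 65 mm above the bench): point on its axis 51 mm above the bench, 14 mm below its top. The numbers run anticlockwise seen from above, 60 degrees apart.
- lug5 (a point): Lug 5 of the six on the rim (upright, round, 18 mm across, 145 mm from the disc's axis, 25 to 65 mm above the bench): point on its axis 51 mm above the bench, 14 mm below its top. The numbers run anticlockwise seen from above, 60 degrees apart.
- pot_mid (a point): The brush pot: a plain steel pot 52 mm across and 70 mm high with three short brushes standing in it, bristles up (top 125 mm above its foot). Point on its axis, 35 mm above its foot. It stands loose on the disc, about 54 mm from the axis, and rides round with the disc.
- bottle: A tall white bottle, 46 mm across, 115 mm high, standing loose on the disc about 54 mm from the axis. Origin: centre of its underside.
- jar: A squat glass jar with a lid, 54 mm across, 55 mm high, standing loose on the disc about 54 mm from the axis. Origin: centre of its underside.
- nozzle: A white bottle with a pointed nozzle, 44 mm across, 105 mm high, standing loose on the disc about 54 mm from the axis. Origin: centre of its underside.
- cup: A small lidded sample cup, 48 mm across, 50 mm high, standing loose on the bench to the right of the carousel. Origin: centre of its underside.
- fragment: A piece of wall painting, about 110 by 80 mm and 17 mm thick, lying on the bench to the right of the carousel. Origin: underside.
- spatula: A spatula 200 mm long lying on the bench to the left of the carousel. Origin: on its underside, about half-way along.

How it is judged:
By the outcome, as a careful person would: the job done as asked, in the order asked, and still so for the second after the job is handed in, with the robot touching nothing.
It also fails if it takes over 53 s, if anything falls off the work surface, if the arm or the gripper's body presses on something with over 40 N, if the wrist force passes 120 N, or if a joint passes its speed limit or range.

ROBOT

A 7-joint arm with a two-finger parallel gripper is mounted at the origin on the work surface. World frame = base frame: x ahead of the robot, y to its left, z up, the work surface at z = 0. Lengths are in m, angles in rad, forces in N, time in s.
With the tool pointing down it reaches from about 0.4 to 0.875 m from the base axis. Payload 19.3 kg.
Tool frame: the origin (TCP) lies where the fingers leave the gripper's body, on its centre line; the fingertips stand bot.tip_reach ahead of it and the grasp point (between the pads) lies 54 mm ahead of it (bot.tip_reach is the distance from the TCP to the fingertips, in m); z points along the fingers, y is the line along which they close (so a half turn about z gives the same grasp; the last joint's range is limited). The gripper opens to 85 mm and grips with 20 to 120 N. Pads are 22 mm wide; open, the fingers measure 114 mm over their backs; the gripper's body (76 mm by 85 mm) begins 54 mm behind the grasp point. The pads swing forward as they close: fully open they stand 13 mm farther back than shut.
Start: joints at [-1.345, 0.521, -0.036, 1.599, 0.021, 1.021, -0.113], TCP at [0.182, 0.598, 0.304] pointing down, gripper open.
Joint ranges: [-2.91, 2.91], [-0.3, 2.13], [-1.5, 1.42], [0.17, 2.43], [-1.26, 4.41], [0.16, 1.93], [-2.52, 2.52]. Speed limits (rad/s): [1.89, 1.89, 2.39, 2.39, 3.01, 3.01, 3.01].

INTERFACE

Orientations are given as [roll, pitch, yaw] about the fixed x, y, z axes, in that order (R = Rz(yaw) Ry(pitch) Rx(roll)).
In Python, from workcell import bot gives the robot as it stands. The module is installed in compiled form; this text tells all that it offers.
- The arm moves only by the shell command python3 -m jog 'ROWS' [FORCE]. ROWS is JSON, a list that holds one entry, the list of rows, each a list of 7 numbers: the shift along the tool's x, y, z in mm, then the turn, a rotation vector about the tool's x, y, z in rad, then the opening, from 0 (shut) to 1 (fully open). In form: [[[tx, ty, tz, wx, wy, wz, fingers], ...]]. A call has 1 to 5 rows; each row shifts and turns the commanded pose from where the row before left it, along the tool's axes as they then stand; what a row does not reach is not made up. A row lasts 1/10 s, in which the tool goes at most 50 mm and 8.59 degrees, less where a joint would pass 70% of its speed; a pose out of reach is approached as far as the arm can. A call is refused whole if a number of a shift passes 50 or a number of a turn 0.15, either way. A call with a gripper value outside its range is refused whole. The fingers move at their own pace and stop on an object; FORCE is the grip in N (left out, the last holds). Time passes only in rows, so rows that do not move let the fingers close. It gives the time, the measured TCP pose, the force, the opening and the grip force at its end, in the units of the state.
- bot.observe(): the state, without advancing time (a new reading comes with each control period).
- bot.grab_frame(name): name is "scene" or "top" or "wrist"; returns a dict with "img" (384x512x3 uint8, red, green, blue), "intrinsics" (3x3 intrinsics, pixels), "R" (3x3) and "t" (3): a world point X has camera coordinates R X + t; the wrist camera has in their place "tool_from_camera" (4x4, takes a point from camera to tool coordinates, whose origin is the TCP and whose axes are the flange's). Camera axes: x right, y down, z forward; pixel columns grow to the right and rows downward; lengths in m; the calibration is good to about 2 mm. A picture is of the moment at which its call begins: read the wrist's pose just before it. There is no depth.
- bot.job_done(): hands the job in; it is judged then, once.
Trained networks look in a picture, given as the dict that the camera call returned (one of the last four; its "shot" number tells which), for a name from the list of things; names that differ only in an ending like _2 or _b are one class to them, and where a whole thing is asked for, a point or a joint stands for the part that bears it (a point fixed in the world has none). Each returns a list of dicts, best first, with "conf" (0 to 1); they miss things now and then, are a little off and sometimes report something else, mostly with a low value. They report only what shows in the picture. A call takes as long as a camera call.
- bot.trace(query, picture): "region" (384x512 bool, what is visible of it).
- bot.spot_point(query, picture): "xyz" ([x, y, z] in m, in world coordinates, good to about 4 mm: a listed point, or the origin of a listed thing).
The state is a dict: "clock": time; "qpos": joint angles; "qd": joint speeds; "joint_efforts": joint torques, N m; "position": TCP position; "tool_rot": TCP orientation; "force": force on the tool from outside, world axes, zero at the start; "moment": the same for the moment, N m; "grip_width": finger opening in m; "finger_force": force on a finger pad.
Only numpy, scipy, OpenCV 4.12 (cv2) and the standard library are available. Lean on these libraries where they do the work, as an engineer would, in place of code of your own. Each camera call takes 0.05 s, during which the arm holds its last target. There are 200 camera calls.

## Working session

There is one attempt and no reset: what is moved stays moved. The work goes in short steps, Python scripts to look and compute and a shell command to move; the robot and the scene stay as the last step left them, time stands still between calls to the robot, and variables do not carry over. Pictures are saved under pics/ and viewed, at most 10 in all, crops included, and the job is handed in when it is done.

```bash
mkdir -p pics; cat > h.py <<'E'
import numpy as np,cv2
from workcell import bot
def save(f,n): cv2.imwrite('pics/'+n,cv2.cvtColor(f['img'],cv2.COLOR_RGB2BGR))
def spots(f,names):
    for n in names:
        r=bot.spot_point(n,f)
        print(n,[(np.round(d['xyz'],3).tolist(),round(d['conf'],2)) for d in r[:2]])
E
python3 - <<'E'
from h import *
s=bot.observe();print(s['clock'],s['position'],s['tool_rot'],bot.tip_reach,s['grip_width'])
N=['carousel','disc','pot_mid','bottle','jar','nozzle','cup','fragment','spatula']+['lug%d'%i for i in range(6)]
a=bot.grab_frame('top');b=bot.grab_frame('scene')
save(a,'top0.png');save(b,'scene0.png')
spots(a,N);print();spots(b,N)
E
```

```text
0.0 [0.18213422 0.59761344 0.30332932] [-3.14046704e+00  5.19522072e-05  2.84579070e+00] 0.0726 0.08523721544465189
carousel [([0.583, -0.028, 0.005], 0.92)]Traceback (most recent call last):
  File "<stdin>", line 6, in <module>
  File "h.py", line 6, in spots
    r=bot.spot_point(n,f)
ValueError: it knows: bottle, carousel, cup, fragment, jar, lug, nozzle, pot_mid, spatula
```

```bash
sed -i 's/r\[:2\]/r[:6]/' h.py
python3 - <<'E'
from h import *
N=['carousel','pot_mid','bottle','jar','nozzle','cup','fragment','spatula','lug']
a=bot.grab_frame('top');b=bot.grab_frame('scene')
save(a,'top0.png');save(b,'scene0.png')
spots(a,N);print();spots(b,N)
E
```

```text
carousel [([0.583, -0.03, 0.002], 0.84)]
pot_mid [([0.536, -0.053, 0.071], 0.74), ([0.586, -0.025, 0.002], 0.36)]
bottle [([0.635, -0.011, 0.035], 0.7), ([0.73, -0.059, 0.053], 0.16), ([0.536, -0.054, 0.073], 0.15)]
jar [([0.611, -0.076, 0.039], 0.71)]
nozzle [([0.574, 0.021, 0.038], 0.73)]
cup [([0.483, -0.366, -0.001], 0.78)]
fragment [([0.638, -0.395, 0.003], 0.56), ([0.445, 0.0, 0.047], 0.52), ([0.634, -0.007, 0.035], 0.17)]
spatula [([0.57, 0.421, 0.002], 0.97), ([0.727, -0.06, 0.051], 0.5)]
lug [([0.537, 0.109, 0.05], 0.95), ([0.682, 0.082, 0.052], 0.93), ([0.488, -0.136, 0.051], 0.69), ([0.631, -0.165, 0.052], 0.63), ([0.728, -0.062, 0.052], 0.6), ([0.446, 0.001, 0.05], 0.58)]

carousel [([0.585, -0.027, 0.003], 0.58)]
pot_mid [([0.539, -0.056, 0.072], 0.96)]
bottle [([0.641, -0.01, 0.031], 0.72), ([0.588, -0.026, -0.003], 0.38)]
jar [([0.609, -0.078, 0.04], 0.69)]
nozzle [([0.574, 0.023, 0.034], 0.72)]
cup [([0.483, -0.364, 0.002], 0.84)]
fragment [([0.639, -0.395, 0.0], 0.77)]
spatula [([0.569, 0.419, 0.0], 0.89)]
lug [([0.632, -0.168, 0.054], 0.84), ([0.684, 0.084, 0.05], 0.6), ([0.49, -0.137, 0.048], 0.57), ([0.544, 0.109, 0.048], 0.57), ([0.446, 0.003, 0.051], 0.55)]
```

View pics/top0.png

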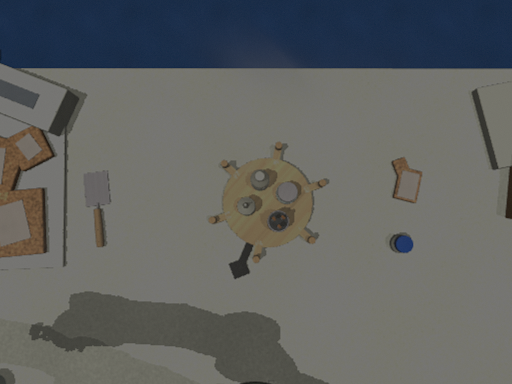

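View pics/scene0.png

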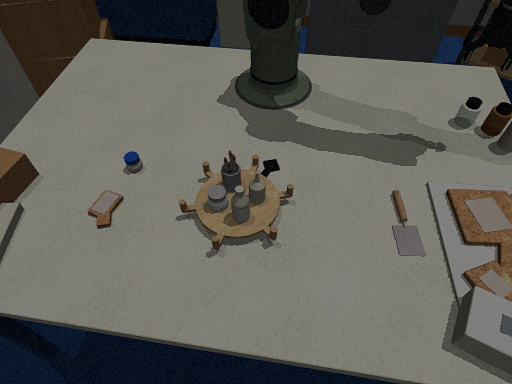

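```bash
cat >> h.py <<'E'
def arrow(f,ax):
    "direction of the arrow seen from the axis, by dark pixels on z=8mm plane beyond the disc"
    g=f['img'].astype(int).max(2); K=f['intrinsics'];R=f['R'];t=f['t']
    v,u=np.mgrid[:384,:512]
    d=np.stack([u,v,np.ones_like(u)],-1)@np.linalg.inv(K).T@R
    c=-R.T@t; p=c+d*((0.008-c[2])/d[...,2])[...,None]
    q=p[...,:2]-ax; r=np.hypot(*np.moveaxis(q,-1,0)); a=np.degrees(np.arctan2(q[...,1],q[...,0]))%360
    m=(g<60)&(r>.13)&(r<.23)&(abs(a-180)<42)
    return np.median(a[m]),q[m].mean(0),a[m].min(),a[m].max(),m.sum(),r[m].max()
def lugs(f,ax=None):
    L=np.array([d['xyz'] for d in bot.spot_point('lug',f) if d['conf']>.3])
    return L
def az(p,ax): return np.degrees(np.arctan2(p[1]-ax[1],p[0]-ax[0]))%360
E
python3 - <<'E'
from h import *
from scipy.optimize import least_squares
a=bot.grab_frame('top');b=bot.grab_frame('scene')
for f in (a,b):
    L=lugs(f);s=least_squares(lambda x:np.hypot(*(L[:,:2]-x).T)-.145,[.585,-.028]).x
    print('axis',s,'lugs',[round(az(p,s),1) for p in L],'res',np.hypot(*(L[:,:2]-s).T))
    P=bot.spot_point('pot_mid',f)[0]['xyz']
    print('pot',P,az(P,s)); print('arrow',arrow(f,s), az(arrow(f,s)[1],[0,0]))
E
```

```text
axis [ 0.58690352 -0.02537347] lugs [np.float64(228.7), np.float64(345.9), np.float64(49.9), np.float64(110.3), np.float64(288.0), np.float64(170.3)] res [0.14514738 0.14322044 0.14568499 0.14377498 0.14448147 0.14386605]
pot [0.5358, -0.051, 0.0743] 206.63207317990282
arrow (np.float64(157.91516816095023), array([-0.16076233,  0.06525211]), np.float64(149.22796861691728), np.float64(165.9203811274721), np.int64(336), np.float64(0.21029922383712385)) 157.90816932813095
axis [ 0.5870909  -0.02958049] lugs [np.float64(167.5), np.float64(228.1), np.float64(48.7), np.float64(288.7), np.float64(349.0), np.float64(109.1)] res [0.14337797 0.14396971 0.14688508 0.14558228 0.14047367 0.14273327]
pot [0.5375, -0.0565, 0.0723] 208.49450920087057
arrow (np.float64(171.97774687566272), array([-0.15507787,  0.01074134]), np.float64(146.69431040140384), np.float64(221.96549784802517), np.int64(437), np.float64(0.2117364316462991)) 176.0377839303113
```

The top view shows the carousel at about (268,202) px, the arrow tip at (238,270), and the pot at (278,221). The scene view agrees. The disc needs about 50° clockwise. I'll push the lug at 288° on the right side, from behind, with shut fingers.

```bash
for i in 1 2 3 4; do :; done
python3 -m jog '[[[-34,-28.7,0,0,0,0,0],[-34,-28.7,0,0,0,0,0],[-34,-28.7,0,0,0,0,0],[-34,-28.7,0,0,0,0,0],[-34,-28.7,0,0,0,0,0]]]' 
python3 -m jog '[[[-34,-28.7,0,0,0,0,0],[-34,-28.7,0,0,0,0,0],[-34,-28.7,0,0,0,0,0],[-34,-28.7,0,0,0,0,0],[-34,-28.7,0,0,0,0,0]]]' 
python3 -m jog '[[[-34,-28.7,0,0,0,0,0],[-34,-28.7,0,0,0,0,0],[-34,-28.7,0,0,0,0,0],[-34,-28.7,0,0,0,0,0],[-34,-28.7,0,0,0,0,0]]]' 
python3 -m jog '[[[-34,-28.7,0,0,0,0,0],[-34,-28.7,0,0,0,0,0],[-34,-28.7,0,0,0,0,0],[-34,-28.7,0,0,0,0,0],[-34,-28.7,0,0,0,0,0]]]' 
python3 -m jog '[[[0,0,0,0,0,0.14,0],[0,0,0,0,0,0.14,0],[0,0,0,0,0,0.14,0],[0,0,0,0,0,0.14,0],[0,0,0,0,0,0.14,0]]]'
```

```text
clock: 1.95
position: [0.3037, 0.4094, 0.3041]
tool_rot: [3.141, 0.0, 2.846]
force: [0.0, -0.0, -0.4]
grip_width: 0.0122
finger_force: 0.0
clock: 2.45
position: [0.4245, 0.2226, 0.3042]
tool_rot: [3.141, 0.0, 2.846]
force: [0.9, 0.9, -0.1]
grip_width: -0.0004
finger_force: 0.0
clock: 2.95
position: [0.5453, 0.0357, 0.3041]
tool_rot: [3.141, 0.0, 2.846]
force: [0.3, 0.5, 0.4]
grip_width: 0.0002
finger_force: 0.0
clock: 3.45
position: [0.6661, -0.1511, 0.3039]
tool_rot: [3.141, 0.0, 2.846]
force: [0.4, -0.1, 0.2]
grip_width: 0.0001
finger_force: 0.0
clock: 3.95
position: [0.6653, -0.1495, 0.3039]
tool_rot: [3.142, -0.0, 2.14]
force: [-0.1, -0.6, -0.4]
grip_width: 0.0
finger_force: 0.0
```

```bash
python3 -m jog '[[[0,0,30,0,0,0,0],[0,0,30,0,0,0,0],[0,0,30,0,0,0,0],[0,0,30,0,0,0,0],[0,0,20,0,0,0,0]]]'
python3 - <<'E'
from h import *
print(bot.tip_reach)
w=bot.grab_frame('wrist');save(w,'w1.png')
E
```

```text
clock: 4.45
position: [0.6647, -0.1491, 0.1617]
tool_rot: [-3.14, -0.001, 2.146]
force: [0.2, 0.1, -0.4]
grip_width: -0.0004
finger_force: 0.0
0.0726
```

View pics/w1.png

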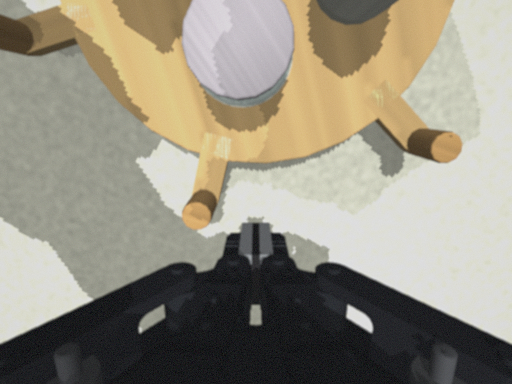

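The wrist view shows the lug top at (198,213), left of the shut fingertips at (256,235). The gap below the fingers is free, so I descend.

```bash
python3 -m jog '[[[0,0,15,0,0,0,0],[0,0,15,0,0,0,0],[0,0,10,0,0,0,0],[0,0,3,0,0,0,0]]]'
python3 -m jog '[[[0.1,-5,0,0,0,0.035,0],[0.1,-5,0,0,0,0.035,0],[0.1,-5,0,0,0,0.035,0],[0.1,-5,0,0,0,0.035,0],[0.1,-5,0,0,0,0.035,0]]]'
python3 -m jog '[[[0.1,-5,0,0,0,0.035,0],[0.1,-5,0,0,0,0.035,0],[0.1,-5,0,0,0,0.035,0],[0.1,-5,0,0,0,0.035,0],[0.1,-5,0,0,0,0.035,0]]]'
python3 - <<'E'
from h import *
ax=[.586,-.0275]
s=bot.observe();print(s['position'],az(s['position'],ax),np.hypot(*(s['position'][:2]-ax)))
for n in('top','scene'):
    f=bot.grab_frame(n)
    print([round(az(p,ax),1) for p in lugs(f)])
    print([(az(d['xyz'],ax),d['xyz']) for d in bot.spot_point('pot_mid',f)[:1]])
w=bot.grab_frame('wrist');save(w,'w2.png')
E
```

```text
clock: 4.9
position: [0.665, -0.1494, 0.1198]
tool_rot: [-3.141, -0.001, 2.146]
force: [0.8, 0.2, -0.5]
grip_width: 0.0003
finger_force: 0.0
clock: 5.4
position: [0.643, -0.1614, 0.1213]
tool_rot: [3.141, 0.0, 1.968]
force: [0.9, 0.1, 0.1]
grip_width: -0.0003
finger_force: 0.4
clock: 5.9
position: [0.619, -0.1689, 0.1209]
tool_rot: [3.142, 0.0, 1.793]
force: [0.9, -0.5, 0.9]
grip_width: 0.0002
finger_force: 0.4
[ 0.61904068 -0.16886866  0.12090347] 283.1550298490176 0.1451784574333933
[np.float64(154.5), np.float64(94.2), np.float64(332.5)]
[]
[np.float64(333.6), np.float64(272.9), np.float64(213.9), np.float64(91.4), np.float64(153.1), np.float64(34.0)]
[(np.float64(195.97590483281738), [0.5364, -0.0417, 0.0727])]
```

View pics/w2.png

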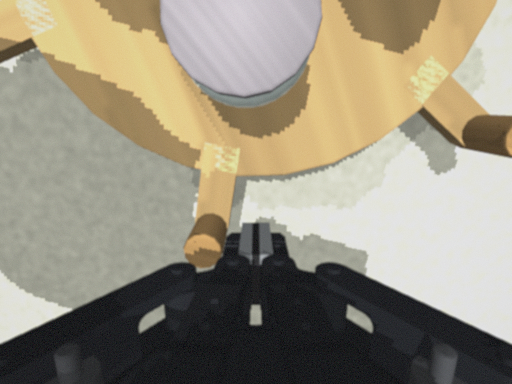

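The lug at (207,245) now touches the fingers at (245,240), and the disc has turned about 14°. The jar is standing undisturbed. I'll go on for 30°.

```bash
python3 -m jog '[[[0.1,-5,0,0,0,0.035,0],[0.1,-5,0,0,0,0.035,0],[0.1,-5,0,0,0,0.035,0],[0.1,-5,0,0,0,0.035,0],[0.1,-5,0,0,0,0.035,0]]]'
python3 -m jog '[[[0.1,-5,0,0,0,0.035,0],[0.1,-5,0,0,0,0.035,0],[0.1,-5,0,0,0,0.035,0],[0.1,-5,0,0,0,0.035,0],[0.1,-5,0,0,0,0.035,0]]]'
python3 -m jog '[[[0.1,-5,0,0,0,0.035,0],[0.1,-5,0,0,0,0.035,0],[0.1,-5,0,0,0,0.035,0],[0.1,-4,0,0,0,0.028,0],[0.1,-2,0,0,0,0.014,0]]]'
python3 - <<'E'
from h import *
ax=[.586,-.0275]
s=bot.observe();print(s['position'],az(s['position'],ax),np.hypot(*(s['position'][:2]-ax)))
for n in('top','scene'):
    f=bot.grab_frame(n)
    print([round(az(p,ax),1) for p in lugs(f)])
    print([(az(d['xyz'],ax),d['xyz']) for d in bot.spot_point('pot_mid',f)[:1]])
    print('arrow',arrow(f,ax)); save(f,n+'3.png')
E
```

```text
clock: 6.75
position: [0.5942, -0.1722, 0.1209]
tool_rot: [-3.142, 0.0, 1.618]
force: [0.8, 1.3, -0.8]
grip_width: -0.0002
finger_force: 0.4
clock: 7.25
position: [0.5693, -0.1711, 0.121]
tool_rot: [3.141, 0.0, 1.443]
force: [0.6, -0.3, 0.4]
grip_width: -0.0
finger_force: 0.4
clock: 7.75
position: [0.5488, -0.1666, 0.1209]
tool_rot: [-3.141, 0.0, 1.297]
force: [0.4, -0.4, 0.8]
grip_width: 0.0001
finger_force: 0.4
[ 0.54882576 -0.16663693  0.12091138] 255.04126672555716 0.1440173957227289
[np.float64(65.4), np.float64(126.2), np.float64(304.1), np.float64(184.2), np.float64(6.2), np.float64(39.3)]
[]
arrow (np.float64(199.3698202282409), array([-0.17263035, -0.04776793]), np.float64(149.2048354039408), np.float64(221.99502866777507), np.int64(2113), np.float64(0.2299346794819866))
[np.float64(5.1), np.float64(185.7), np.float64(124.7), np.float64(303.6), np.float64(245.2), np.float64(63.9)]
[(np.float64(165.9906685918666), [0.5359, -0.015, 0.0708])]
arrow (np.float64(162.27498383374), array([-0.15611822,  0.03557908]), np.float64(138.50868710834948), np.float64(191.19928829778925), np.int64(373), np.float64(0.20896645077170925))
```

```bash
python3 -m jog '[[[0.1,-4,0,0,0,0.028,0],[0.1,-5,0,0,0,0.035,0],[0.1,-4,0,0,0,0.028,0],[0,-2,0,0,0,0.014,0],[0,0,0,0,0,0,0]]]'
python3 -m jog '[[[0,5,0,0,0,0,0],[0,10,-5,0,0,0,0],[0,0,-40,0,0,0,0],[-30,0,-40,0,0,0,0],[-40,0,-30,0,0,0,0]]]'
python3 -m jog '[[[-45,0,-20,0,0,0,0],[-45,0,-20,0,0,0,0],[-45,0,-20,0,0,0,0],[-45,0,-20,0,0,0,0],[0,0,0,0,0,0,0]]]'
python3 - <<'E'
from h import *
from scipy.optimize import least_squares
for n in('top','scene'):
    f=bot.grab_frame(n); save(f,n+'4.png')
    L=lugs(f);s=least_squares(lambda x:np.hypot(*(L[:,:2]-x).T)-.145,[.585,-.028]).x
    print('axis',s,len(L))
    ax=[.586,-.0275]
    print(np.sort([round(az(p,ax)%60,1) for p in L]))
    print([(az(d['xyz'],ax),d['xyz']) for d in bot.spot_point('pot_mid',f)[:1]])
    print('arrow',arrow(f,ax)[0])
    print([d['xyz'] for d in bot.spot_point('carousel',f)[:1]])
E
```

```text
clock: 8.55
position: [0.5347, -0.1617, 0.1209]
tool_rot: [-3.141, 0.0, 1.193]
force: [-0.3, -1.1, 0.5]
grip_width: -0.0002
finger_force: 0.0
clock: 9.05
position: [0.5245, -0.2325, 0.2384]
tool_rot: [3.14, 0.0, 1.197]
force: [0.1, -0.6, -0.4]
grip_width: -0.0002
finger_force: 0.0
clock: 9.55
position: [0.4538, -0.4066, 0.3195]
tool_rot: [3.138, 0.005, 1.186]
force: [-0.8, 0.4, -0.2]
grip_width: 0.0002
finger_force: 0.0
axis [ 0.59728263 -0.00870494] 7
[ 0.2  0.4  1.5  2.3 59.1 59.6 59.9]
[]
arrow 157.14741173079153
[[0.6167, 0.0148, 0.0406]]
axis [ 0.58665441 -0.02847284] 6
[ 0.3  0.8 57.6 58.3 58.6 58.9]
[(np.float64(157.5458553708864), [0.5393, -0.0082, 0.0712])]
arrow 162.41946687780774
[[0.5157, 0.1034, 0.0526]]
```

```bash
python3 -c "
import cv2
a=cv2.imread('pics/top4.png')[140:300,180:340];cv2.imwrite('pics/t4c.png',cv2.resize(a,(560,560),interpolation=2))"
```

```text
(no output)
```

View pics/t4c.png

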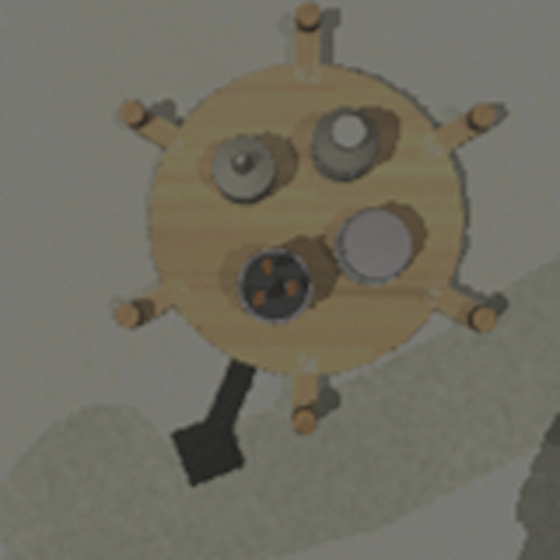

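The crop shows the pot rim centre at (277,285), the axis (from the lug tops) at about (306.5,216), and the arrow head at about (208,448). All containers are standing. I'll turn these pixels into bearings.

```bash
cat > m.py <<'E'
from h import *
def ray(f,uv,z):
    d=f['R'].T@np.linalg.inv(f['intrinsics'])@[uv[0],uv[1],1]; c=-f['R'].T@f['t']
    return (c+d*(z-c[2])/d[2])[:2]
def measure(f,lugpx,potpx):
    cr=lambda p:np.array(p)/3.5+[180,140]-.36
    L=np.array([ray(f,cr(p),.065) for p in lugpx]); ax=L.mean(0)
    print('axis',ax,'r',np.round(np.hypot(*(L-ax).T),4),'lug mod60',[round(az(p,ax)%60,1) for p in L])
    P=ray(f,cr(potpx),.107); print('pot',P,np.hypot(*(P-ax)),az(P,ax))
    A=arrow(f,ax);print('arrow',A[0],az(A[1],[0,0]),A[2:])
E
python3 - <<'E'
from m import *
f=bot.grab_frame('top')
measure(f,[(308,15),(482,116),(482,317),(304,420),(129,315),(134,114)],(277,285))
g=bot.grab_frame('scene');a=g['img'][140:260,170:310];cv2.imwrite('pics/s4c.png',cv2.resize(a[...,::-1],(700,600),interpolation=2))
E
```

```text
axis [ 0.58701064 -0.0279239 ] r [0.1441 0.1439 0.1427 0.1435 0.1436 0.1427] lug mod60 [np.float64(59.7), np.float64(59.6), np.float64(59.9), np.float64(59.5), np.float64(59.8), np.float64(59.9)]
pot [ 0.53618008 -0.00780759] 0.05466637254892183 158.40870044144145
arrow 157.18718087167906 157.20166725818314 (np.float64(148.57355046535568), np.float64(165.17602259577174), np.int64(340), np.float64(0.21136968863110578))
```

View pics/s4c.png

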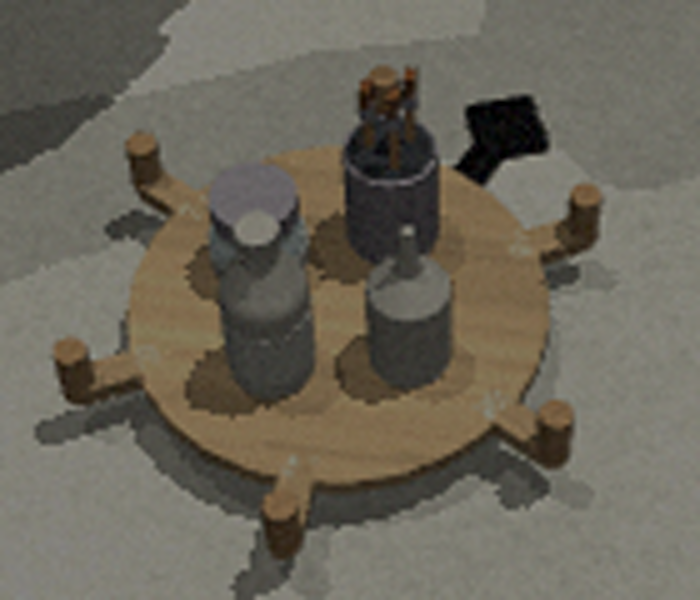

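The pot bearing is 158.4° at radius 54.7 mm, and the arrow is at 157.2°. The scene crop shows everything upright, with the pot at (390,200) lined up with the arrow at (508,130). About 1.2° remains, so I go back for a last small nudge.

```bash
python3 -m jog '[[[45,0,20,0,0,0,0],[45,0,20,0,0,0,0],[45,0,20,0,0,0,0],[45,0,20,0,0,0,0],[40,0,30,0,0,0,0]]]'
python3 -m jog '[[[30,0,40,0,0,0,0],[0,0,30,0,0,0,0],[0,0,10,0,0,0,0],[0,0,5,0,0,0,0],[0,0,0,0,0,0,0]]]'
python3 - <<'E'
from h import *
s=bot.observe();y=s['tool_rot'][2];p=s['position'];ax=np.array([.587,-.028])
print(p,s['tool_rot'],az(p,ax),az([.5347,-.1617],ax))
d=np.array([.5347,-.1617])-p[:2]
print('to old contact, tool x,y mm',1e3*d@[np.cos(y),np.sin(y)],1e3*d@[np.sin(y),-np.cos(y)],'turn',y-1.193)
E
```

```text
clock: 10.55
position: [0.5391, -0.193, 0.206]
tool_rot: [3.14, -0.001, 1.195]
force: [1.6, 0.6, 0.3]
grip_width: 0.0
finger_force: 0.0
clock: 11.05
position: [0.549, -0.1684, 0.1216]
tool_rot: [3.141, 0.0, 1.192]
force: [-0.5, 0.3, -0.1]
grip_width: -0.0
finger_force: 0.0
[ 0.54895786 -0.16842671  0.12157698] [3.14096805e+00 2.66164744e-04 1.19249092e+00] 254.84216633589398 248.63584124007866
to old contact, tool x,y mm 0.9849904314077876 -15.734198005165537 turn -0.0005090803099829788
```

```bash
python3 -m jog '[[[1,-8,0,0,0,0,0],[0,-6,0,0,0,0,0],[0,-2.5,0,0,0,0.01,0],[0,-2.5,0,0,0,0.01,0],[0,0,0,0,0,0,0]]]'
python3 -m jog '[[[0,5,0,0,0,0,0],[0,10,-5,0,0,0,0],[0,0,-40,0,0,0,0],[-30,0,-40,0,0,0,0],[-40,0,-30,0,0,0,0]]]'
python3 -m jog '[[[-45,0,-20,0,0,0,0],[-45,0,-20,0,0,0,0],[-45,0,-20,0,0,0,0],[-45,0,-20,0,0,0,0],[0,0,0,0,0,0,0]]]'
python3 - <<'E'
from h import *
f=bot.grab_frame('top')
a=f['img'][140:300,180:340];cv2.imwrite('pics/t5c.png',cv2.resize(a[...,::-1],(560,560),interpolation=2))
E
```

```text
clock: 11.55
position: [0.5316, -0.1594, 0.1212]
tool_rot: [3.141, -0.0, 1.173]
force: [-0.5, -0.4, 0.8]
grip_width: 0.0001
finger_force: 0.0
clock: 12.05
position: [0.5196, -0.2299, 0.2383]
tool_rot: [3.14, 0.0, 1.177]
force: [0.1, -0.2, -0.1]
grip_width: 0.0003
finger_force: 0.0
clock: 12.55
position: [0.4457, -0.4025, 0.3194]
tool_rot: [3.138, 0.004, 1.166]
force: [-0.3, -0.2, 0.3]
grip_width: 0.0
finger_force: 0.0
```

View pics/t5c.png

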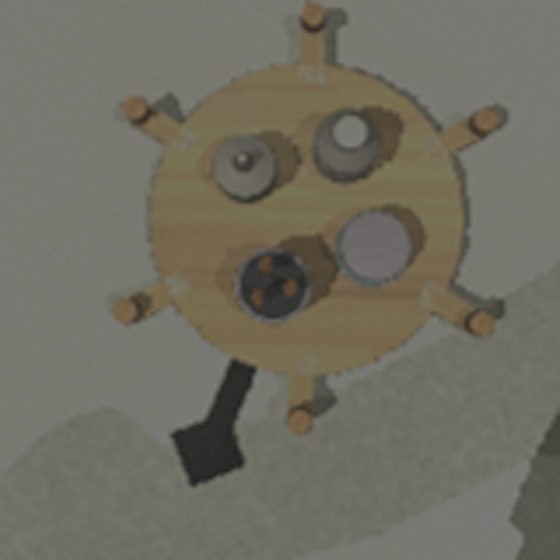

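The lugs moved about 1.3° (top lug from (308,15) to (313,15)) and the pot centre is at (275,285), in line with the arrow. Everything is standing and the arm is clear.

```bash
python3 -c "
from workcell import bot
print(bot.job_done())"
```

```text
the job is handed in; nothing more can be done
None
```

I turned the carousel about 50° clockwise by pushing one lug with the shut fingertips, and handed the job in after about 13 s of robot time. In the last picture the pot of brushes lines up with the arrow to about 1°, everything on the disc is still standing, and the arm is clear.

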